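# Take the depth of a blind head-bolt hole

### The arm

A 6-joint arm with a two-finger parallel gripper is mounted at the origin on the work surface. World frame = base frame: x ahead of the robot, y to its left, z up, the work surface at z = 0. Lengths are in m, angles in degrees, forces in N, time in s.
With the tool pointing down it reaches from about 0.4 to 0.825 m from the base axis. Payload 7 kg.
Tool frame: the origin (TCP) lies at the centre of the arm's flange, where the gripper is bolted on; the fingertips stand 178 mm ahead of it and the grasp point (between the pads) lies ahead of it (ctrl.grip_depth is the z of the grasp point in the tool frame, in m); z points along the fingers, x is the direction in which the jaws open and shut, and the axes are right-handed (so a half turn about z gives the same grasp; the last joint's range is limited). The gripper opens to 88 mm and grips with 3 to 60 N. Pads are 19 mm wide; open, the fingers measure 130 mm over their backs; the gripper's body (78 mm by 193 mm) begins 47 mm behind the grasp point.
Start: joints at [84.059, 20.546, 0.682, 0, -70.136, -16.507], TCP at [0.258, 0.624, 0.405] pointing down, gripper open.
Joint ranges: [-176.03, 176.03], [-82.01, 121.73], [-58.28, 71.71], [-173.87, 95.51], [-174.79, -0.11], [-173.66, 173.66]. Speed limits (degrees/s): [136.94, 136.94, 172.46, 180, 180, 180].

### API

Orientations are given as [roll, pitch, yaw] about the fixed x, y, z axes, in that order (R = Rz(yaw) Ry(pitch) Rx(roll)).
In Python, from plant import ctrl gives the robot as it stands.
- The arm moves only by the tool carry_out, never from a script. Its arguments are lists of equal length, an entry for each row: "linear": the shift along the tool's x, y, z in cm, a list of three; "twist": the turn about the tool's z in degrees. In form: {"linear": [[tx, ty, tz], ...], "twist": [twist, ...]}. A call has 1 to 12 rows; each row is the pose to reach, as a shift and turn from the pose measured when the call began, along the tool's axes at that moment; what a row does not reach only later rows make up. A row lasts 1/12 s, in which the tool goes at most 41.7 mm and 7.16 degrees, less where a joint would pass 70% of its speed; a pose out of reach is approached as far as the arm can. A call with a gripper value outside its range is refused whole. "fingers" is the gripper's target within -1 to 1 (fully open at 1, half-way at 0, shut at -1), set as the call begins (left out, the last holds). The fingers move at their own pace and stop on an object; the grip force is fixed at half the most. Time passes only in rows, so rows that repeat a pose let the fingers close. It gives the time, the measured TCP pose, the force and the opening at its end, in the units of the state.
- ctrl.get_obs(): the state, without advancing time (a new reading comes with each control period).
- ctrl.snapshot(name): name is "side" or "top" or "wrist"; returns the picture (480x640x3 uint8, blue, green, red); there is no depth.
- ctrl.camera_params(name): a dict with "fovy" (degrees; the focal length in pixels is half the picture's height over the tangent of half this angle, whatever the lens; pixels are square), "cx", "cy" (the principal point, pixels), "eye" and "rotation" of the camera in the world; the wrist camera has in their place "T_tool_cam" (4x4, takes a point from camera to tool coordinates, whose origin is the TCP and whose axes are the tool frame's). Camera axes: x right, y down, z forward; pixel columns grow to the right and rows downward; lengths in m; the calibration is good to about 2 mm. A picture is of the moment at which its call begins: read the wrist's pose just before it. camera_params takes no time and is no camera call.
- ctrl.close_job(): hands the job in, once; it reports no verdict.
The state is a dict: "clock": time; "joint_pos": joint angles; "qvel": joint speeds; "tau": joint torques, N m; "tool_pos": TCP position; "orientation": TCP orientation; "force": force on the tool from outside, world axes, zero at the start; "moment": the same for the moment, N m; "opening": finger opening in m.
Only numpy, scipy, OpenCV 4.12 (cv2) and the standard library are available. Lean on these libraries where they do the work, as an engineer would, in place of code of your own. Each camera call takes 0.05 s, during which the arm holds its last target.

### The job

I need the depth of the blind bolt hole in the engine block's top face, the one in the corner beside the round coolant neck. Take the depth gauge by its square head out of the wooden tool block, stand its base flat on the block's top face with the rod in that hole, and slide the rod down until it bottoms out; keep it pressed there for a good second with a light hand, some 10 N in all and never over 25 N on the block. Then let go and leave the gauge standing there, base flat and rod on the bottom, for me to read, with everything else left where it is.

Things in the scene. Friction and masses are not known exactly. Their poses are not given: they have to be found in the camera images.
- gauge: Base of the steel depth gauge: bar 50 x 18 x 14 mm (x, y, z), a collar 16 mm wide, 6 mm high on top; the rod runs through its middle along z. Origin: middle of the flat underside. At the start it stands upright on the tool block's top, rod hanging in one of the three holes, bar (its x) along the tool block's x within 0.15 rad. Base about 100 g, rod and head about 70 g.
- gauge_rod (a joint): How far the rod stands out below the base's underside, m (0 = level, 0.066 = fully out; 8 to 18 mm at the start). With the base flat on the face and the tip on the bottom, this is the hole's depth. The rod slides stiffly, about 4 N of friction both ways: it stays where it is put and carries the base when lifted by its head.
- rod_tip (a point): Lower end of the gauge's rod, on its axis. Rod: 8 mm diameter, the last 5 mm tapered to 4.4 mm.
- gauge_head (a point): Centre of the gauge's square grip head: 18 x 18 mm, 30 mm high, dark steel, its sides parallel to the base's sides. It lies 103 mm above the rod tip and moves with the rod; the rod below it is bare down to the base.
- block: Aluminium engine block, fixed: body 160 x 140 mm (x, y) on a 176 x 152 mm flange, flat top face 95 mm above the origin (middle of the underside). In the top: 63 mm cylinder bore, chain slot at -x, four vertical blind bolt holes, 11 mm, at x = +-58, y = +-48 mm. Coolant neck, 29 mm thick: out of the +x side at y = +40, height 58, to x = 119 mm; drain boss 112 mm to -y. Any yaw.
- hole_mouth (a point): Centre of the mouth of the hole to be measured, level with the top face; its z points up. It is the bolt hole at x = +58, y = +48 mm of the block, beside the coolant neck. Hole: 11 mm diameter, depth unknown, somewhere between 30 and 52 mm, flat bottom.
- hole_end: The closed end inside that hole, part of the block; its origin lies on the block's underside straight below the mouth and says nothing of the depth.
- rack: Plywood tool block, fixed: 62 x 170 mm (x, y), 55 mm high, on a board of 74 x 182 x 6 mm, origin in the middle of the underside; three vertical holes of 13 mm diameter at y = -50, 0 and +50 mm in which the gauge, the punch and the screwdriver stand, in any order.
- punch: Bystander: dark steel punch standing in the tool block, 20 mm collar, rises 56 mm above the tool block. Origin: under the collar.
- screwdriver: Bystander: screwdriver standing tip down in the tool block, handle 26 mm thick, rises 57 mm above the tool block. Origin: underside of the handle.
- socket: Bystander: steel socket, 22 mm diameter, 30 mm high, standing on the block's top face away from the hole. Origin: middle of the underside.
- bearing: Bystander: ball bearing lying on the bench, 47 mm diameter, 14 mm high. Origin: middle of the underside.
- piston: Bystander: piston standing on the bench, 55 mm diameter, 46 mm high. Origin: middle of the underside.
- grease: Bystander: tin, 68 mm diameter, 75 mm high. Origin: middle of the underside.
- spanner: Bystander: spanner lying on the bench, 190 mm long.
Things that resemble listed ones, but are neither listed nor needed, are in the scene too. Of the things shaped like the gauge, the steel one is meant.

How it is judged (in metres and radians):
On the way:
1. base flat on the face at the hole and the rod pressed on the bottom of the hole with more than 2 N, for a second (horizontal distance between gauge and hole_mouth below 0.004 m and z of gauge in the frame of hole_mouth between -0.0015 and 0.0015 m and angle between gauge's own z axis and vertical below 0.05 rad and contact force between gauge and hole_end above 2 N), for 1 s.
At the end, for the whole second after the job is handed in: The gauge stands released and still with its base flat on the top face (within 1.5 mm and 0.05 rad), its axis within 4 mm of the hole's, and its rod's tip within 1.5 mm of the hole's bottom (horizontal distance between gauge and hole_mouth below 0.004 m and z of gauge in the frame of hole_mouth between -0.0015 and 0.0015 m and angle between gauge's own z axis and vertical below 0.05 rad and distance between rod_tip and hole_floor_c0 below 0.0115 m and linear speed of gauge below 0.01 m/s and contact force between the fingers and gauge below 0.05 N); the robot touches nothing.
It fails at once if the gauge, base and rod together, bears on the engine block with more than 25 N (rammed or leaned on) (contact force between gauge and block above 25 N).
It fails at once if a bystander is moved by more than 25 mm (distance of any of punch, screwdriver, socket, bearing, piston, grease, spanner from where it was at the start of the episode above 0.025 m).
It also fails if it takes over 48 s, if anything falls off the work surface, if the arm or the gripper's body presses on something with over 40 N, if the wrist force passes 120 N, or if a joint passes its speed limit or range.

## Working session

There is one attempt and no reset: what is moved stays moved. The work goes in short steps, Python scripts to look and compute and a tool call to move; the robot and the scene stay as the last step left them, time stands still between calls to the robot, and variables do not carry over. Pictures are saved under pics/ and viewed, and the job is handed in when it is done.

Besides the shell and the picture viewer there is one more tool, called after ">>>" as name(argument=value, ...) on one line, values as JSON. carry_out: Moves the arm, as the interface text tells. Its arguments: {"type":"object","properties":{"linear":{"type":"array","items":{"type":"array","items":{"type":"number"}}},"twist":{"type":"array","items":{"type":"number"}},"fingers":{"type":"number"}},"required":["linear","twist"]}

```bash
ls; mkdir -p pics; python3 - <<'E'
from plant import ctrl
import cv2
print(ctrl.get_obs(), ctrl.grip_depth)
for n in ("side","top","wrist"):
    print(n, ctrl.camera_params(n))
    cv2.imwrite(f"pics/{n}0.png", ctrl.snapshot(n))
E
```

```text
pics
{'clock': 0.0, 'joint_pos': array([ 8.40567972e+01,  2.05895006e+01,  6.33434620e-01, -2.01436038e-02,
       -7.01368149e+01, -1.65066496e+01]), 'qvel': array([ 0.00231942, -0.01549021,  0.02026586, -0.04537733,  0.03239331,
        0.04747522]), 'tau': array([ 1.37497897e-03, -5.82713807e+01,  2.93048555e+01,  6.99732408e+00,
        7.06541701e-03, -1.47426081e-04]), 'tool_pos': array([0.25769333, 0.62365045, 0.40374164]), 'orientation': array([-1.79991763e+02, -9.44337700e-02, -1.12456719e+02]), 'force': array([ 1.47030479, -0.63453003, -0.30899566]), 'moment': array([-0.00976583,  0.01465739, -0.01043748]), 'opening': 0.08781390452978163} 0.1593
side {'fovy': 53.90963002017103, 'cx': 325.1595211394852, 'cy': 241.1239163220216, 'eye': array([0.56220467, 0.73943134, 0.94768589]), 'rotation': array([-137.74674064,    0.51200786, -177.59868969])}
top {'fovy': 47.152079502149206, 'cx': 316.08955552342195, 'cy': 237.4028796210631, 'eye': array([0.31393696, 0.02080878, 1.64968204]), 'rotation': array([-169.01091296,   -0.29719148,  -91.66671237])}
wrist {'fovy': 58.95342142195957, 'cx': 320.69231716825675, 'cy': 235.34170869463907, 'T_tool_cam': array([[ 9.99999944e-01,  2.59105807e-04, -2.09673594e-04,
        -3.12673616e-05],
       [-2.00377121e-04,  9.70015642e-01,  2.43042412e-01,
        -6.52124931e-02],
       [ 2.66360366e-04, -2.43042356e-01,  9.70015640e-01,
         1.99753312e-02],
       [ 0.00000000e+00,  0.00000000e+00,  0.00000000e+00,
         1.00000000e+00]])}
```

View pics/side0.png

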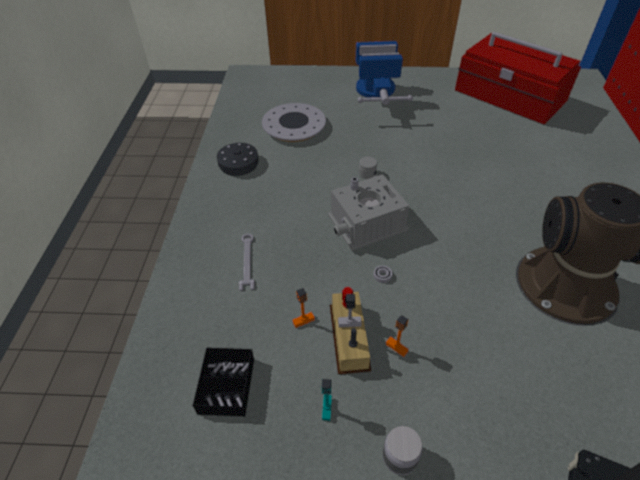

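View pics/top0.png

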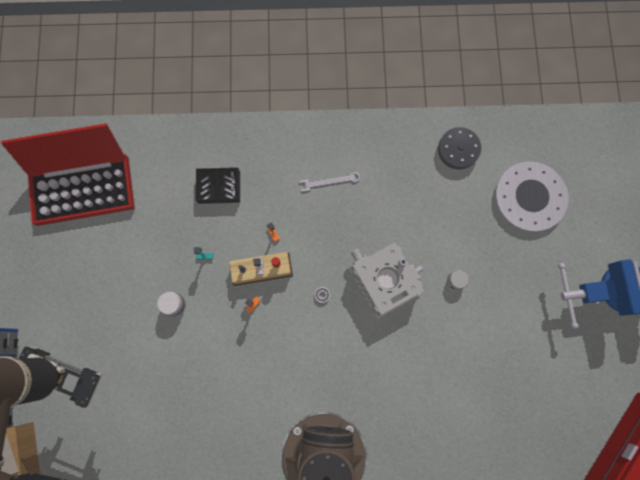

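View pics/wrist0.png

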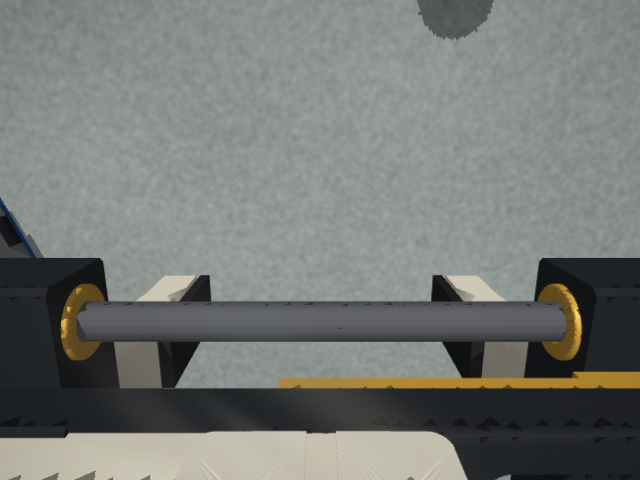

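The side and top views show the rack with its three tools (side ~(350,330), top ~(260,268)). The engine block is at top ~(388,280), with its neck and boss ends at ~(357,255) and ~(418,270). I'll zoom in to identify them.

```bash
cat > h.py <<'E'
import numpy as np, cv2
from scipy.spatial.transform import Rotation as R
from plant import ctrl
def cam(n,obs=None):
    p=ctrl.camera_params(n); f=240/np.tan(np.radians(p["fovy"]/2))
    K=np.array([[f,0,p["cx"]],[0,f,p["cy"]],[0,0,1]])
    if n=="wrist":
        o=obs or ctrl.get_obs(); T=np.eye(4); T[:3,:3]=R.from_euler("xyz",o["orientation"],degrees=True).as_matrix(); T[:3,3]=o["tool_pos"]
        T=T@p["T_tool_cam"]; return K,T[:3,:3],T[:3,3]
    return K,R.from_euler("xyz",p["rotation"],degrees=True).as_matrix(),np.array(p["eye"])
def ray(c,uv):
    K,Rm,e=c; d=Rm@np.linalg.solve(K,[uv[0],uv[1],1.]); return e,d/np.linalg.norm(d)
def onz(c,uv,z):
    e,d=ray(c,uv); return e+d*(z-e[2])/d[2]
def proj(c,P):
    K,Rm,e=c; q=K@(Rm.T@(np.asarray(P,float)-e)); return q[:2]/q[2]
def tri(c1,u1,c2,u2):
    e1,d1=ray(c1,u1); e2,d2=ray(c2,u2)
    A=np.c_[d1,-d2]; t=np.linalg.lstsq(A,e2-e1,rcond=None)[0]
    a,b=e1+t[0]*d1,e2+t[1]*d2; return (a+b)/2,np.linalg.norm(a-b)
E
python3 - <<'E'
from h import *
s=cv2.imread("pics/side0.png"); t=cv2.imread("pics/top0.png")
def crop(i,x,y,w,h,k): return cv2.resize(i[y:y+h,x:x+w],None,fx=k,fy=k,interpolation=cv2.INTER_CUBIC)
cv2.imwrite("pics/s1.png",crop(s,280,270,160,120,5))
cv2.imwrite("pics/t1.png",crop(t,180,210,160,120,5))
cv2.imwrite("pics/t2.png",crop(t,330,220,120,90,6))
cv2.imwrite("pics/s2.png",crop(s,310,140,120,120,5))
c=cam("top");print(onz(c,(260,268),.055),onz(c,(388,280),.095),onz(c,(357,255),.06))
E
```

```text
[0.53683389 0.16993904 0.055     ] [ 0.48659954 -0.19652426  0.095     ] [ 0.56644068 -0.11460566  0.06      ]
```

View pics/s1.png

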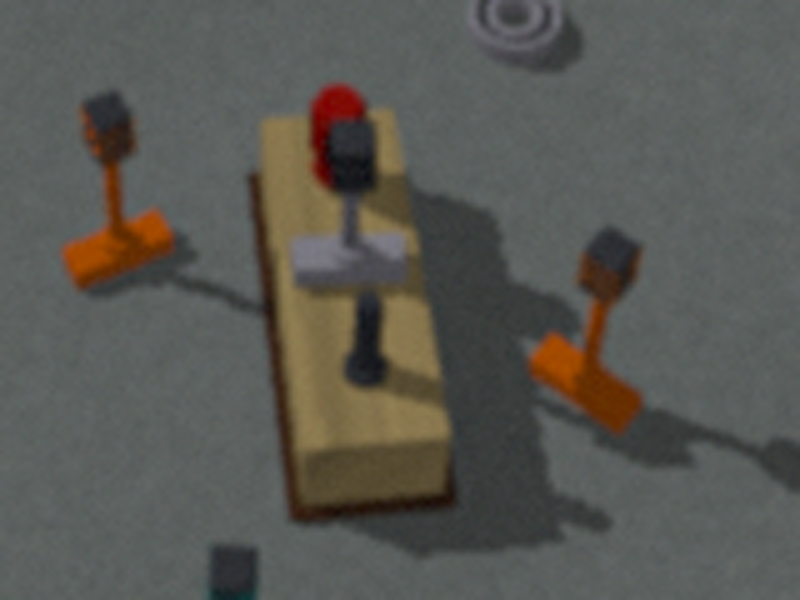

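View pics/t1.png

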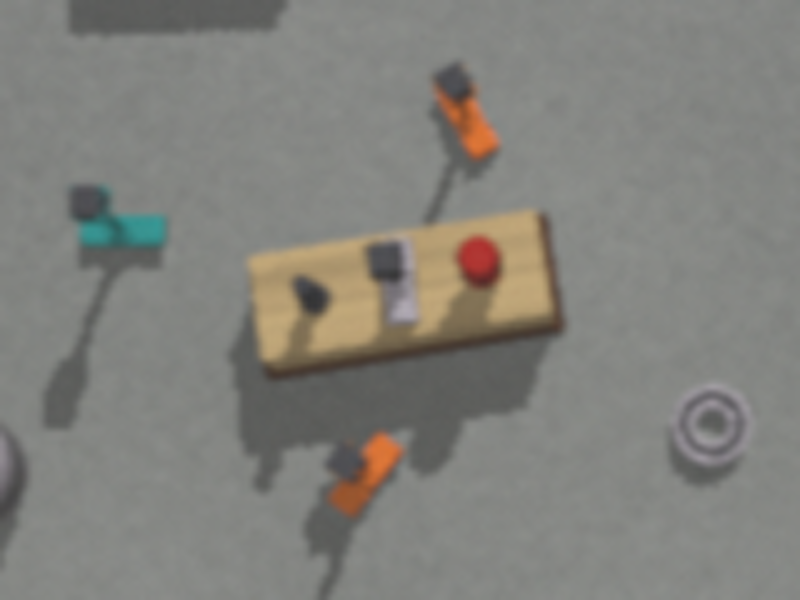

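View pics/t2.png

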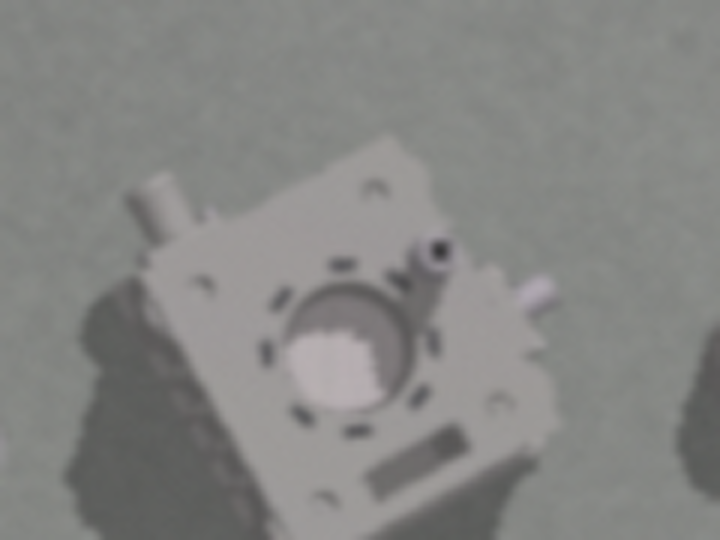

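View pics/s2.png

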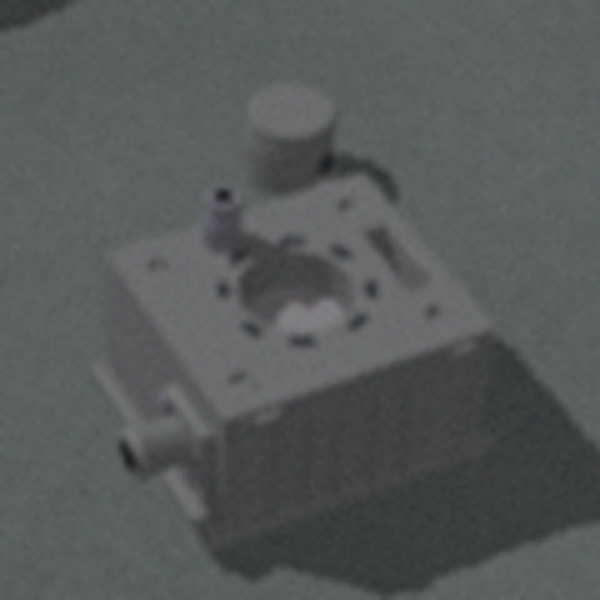

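The gauge is the middle tool: the steel bar with a dark head at side (350,300), top (257,262). The orange and teal copies stand on the bench. The screwdriver is the red one and the punch is the black one. The hole beside the neck is at about top (363.7,267.5) and side (358,216). Next I'll measure these.

```bash
python3 - <<'E'
from h import *
s=cv2.imread("pics/side0.png"); t=cv2.imread("pics/top0.png")
cs,ct=cam("side"),cam("top")
def blob(im,roi,f):
    x,y,w,h=roi; g=im[y:y+h,x:x+w].astype(int); m=f(g).astype(np.uint8)
    n,l,st,c=cv2.connectedComponentsWithStats(m)
    for i in range(1,n):
        if st[i,4]>15: print(roi,c[i]+[x,y],st[i]+[x,y,0,0,0], )
    return
dark=lambda g:g.max(2)<75
blob(s,(340,290,25,25),dark); blob(t,(250,255,16,16),dark)
# head triangulation hand values
for a,b in [((350.4,301),(257,262)),]:
    print("head",tri(cs,a,ct,b))
hp,e=tri(cs,(358,216),ct,(363.7,267.5)); print("hole tri",hp,e)
print("hole on plane",onz(ct,(363.7,267.5),.095),onz(cs,(358,216),.095))
# the four bolt holes
px=[(202,285),(375,190),(500,402),(325,498)]
P=[onz(ct,(330+a/6,220+b/6),.095) for a,b in px]
print(np.round(P,4)); c=np.mean(P,0); print(c,[np.linalg.norm(P[i]-P[(i+1)%4]) for i in range(4)])
d=P[0]+P[1]-P[2]-P[3]; print("block yaw",np.degrees(np.arctan2(d[1],d[0])))
# rack top corners
Q=[onz(ct,(180+a/5,210+b/5),.055) for a,b in [(250,258),(540,212),(555,325),(268,368)]]
print(np.round(Q,4),np.mean(Q,0),[np.linalg.norm(Q[i]-Q[(i+1)%4]) for i in range(4)])
# bar ends on bar top z=.069
B=[onz(ct,(180+a/5,210+b/5),.069) for a,b in [(402,240),(403,322)]]; print(B)
d=Q[1]-Q[0]; print("rack y dir",np.degrees(np.arctan2(d[1],d[0])))
E
```

```text
(340, 290, 25, 25) [349.75483871 301.42580645] [344 293  12  18 155]
(340, 290, 25, 25) [362.55555556 309.96296296] [361 305   4  10  27]
head (array([0.5415356 , 0.17050872, 0.13774927]), np.float64(0.0015170927742460987))
hole tri [ 0.52322622 -0.12925415  0.09036721] 0.003427324264285227
hole on plane [ 0.52429571 -0.12916338  0.095     ] [ 0.52179634 -0.12397174  0.095     ]
[[ 0.5243 -0.1291  0.095 ]
 [ 0.5677 -0.2138  0.095 ]
 [ 0.4647 -0.2672  0.095 ]
 [ 0.422  -0.1822  0.095 ]]
[ 0.4946551  -0.19808765  0.095     ] [np.float64(0.09521977551527458), np.float64(0.11601603062566279), np.float64(0.09514106672872205), np.float64(0.11530335065561619)]
block yaw 27.42508612385498
[[0.5582 0.2575 0.055 ]
 [0.5807 0.0873 0.055 ]
 [0.5137 0.0799 0.055 ]
 [0.4933 0.247  0.055 ]] [0.53648588 0.16790995 0.055     ] [np.float64(0.17162721137119508), np.float64(0.06739208797710251), np.float64(0.16834094347315887), np.float64(0.06569864741992609)]
[array([0.56412613, 0.16718589, 0.069     ]), array([0.5161944 , 0.16707826, 0.069     ])]
rack y dir -82.47106831189647
```

The four bolt holes measure 95.2 × 115.7 mm (given: 96 × 116), so the block fit is sound. The bar's yaw is about 0°. Next I'll hover over the gauge with the jaws along its bar and look with the wrist camera.

```bash
cat >> h.py <<'E'
def go(P,yaw=None,grasp=False):
    o=ctrl.get_obs(); Rm=R.from_euler("xyz",o["orientation"],degrees=True).as_matrix()
    P=np.array(P,float)
    p=o["tool_pos"]+(Rm[:,2]*ctrl.grip_depth if grasp else 0)
    tw=0 if yaw is None else -((yaw-o["orientation"][2]+180)%360-180)
    print("shift cm",np.round(100*Rm.T@(P-p),2),"twist",round(tw,2)); 
def st():
    o=ctrl.get_obs(); Rm=R.from_euler("xyz",o["orientation"],degrees=True).as_matrix()
    print("t",round(o["clock"],2),"tcp",np.round(o["tool_pos"],4),"rpy",np.round(o["orientation"],2),"grasp",np.round(o["tool_pos"]+Rm[:,2]*ctrl.grip_depth,4),"F",np.round(o["force"],2),"op",round(o["opening"],4),"q",np.round(o["joint_pos"],1))
E
python3 -c "
from h import *
go([.5405,.167,.385],180)"
```

```text
shift cm [ 31.41 -43.58   1.94] twist 67.55
```

>>> carry_out(linear=[[31.4,-43.6,1.0],[31.4,-43.6,1.0],[31.4,-43.6,1.0],[31.4,-43.6,1.0],[31.4,-43.6,1.0],[31.4,-43.6,1.0],[31.4,-43.6,1.0],[31.4,-43.6,1.0],[31.4,-43.6,1.0],[31.4,-43.6,1.0],[31.4,-43.6,1.0],[31.4,-43.6,1.0]], twist=[67.5,67.5,67.5,67.5,67.5,67.5,67.5,67.5,67.5,67.5,67.5,67.5], fingers=1)

```text
clock: 1.15
tool_pos: [0.5215, 0.1969, 0.3952]
orientation: [-179.9, -0.0, -180.0]
force: [0.1, 1.2, -0.2]
opening: 0.0875
```

```bash
python3 -c "
from h import *
st(); go([.5405,.167,.385],180)"
```

```text
t 1.15 tcp [0.5215 0.1969 0.3952] rpy [-1.7994e+02 -1.0000e-02 -1.7996e+02] grasp [0.5215 0.1967 0.2359] F [ 0.06  1.16 -0.17] op 0.0875 q [ 40.8   9.9 -15.2   0.  -65.  -40.8]
shift cm [-1.9  -2.99  1.02] twist 0.04
```

>>> carry_out(linear=[[-1.9,-3.0,1.0],[-1.9,-3.0,1.0],[-1.9,-3.0,1.0],[-1.9,-3.0,1.0]], twist=[0,0,0,0])

```text
clock: 1.48
tool_pos: [0.5406, 0.1666, 0.385]
orientation: [-179.9, -0.0, 180.0]
force: [-1.1, 1.0, 0.6]
opening: 0.0876
```

```bash
python3 -c "
from h import *
st(); cv2.imwrite('pics/w1.png',ctrl.snapshot('wrist'));c=cam('wrist')
print(proj(c,[.5405,.167,.155]),proj(c,[.5405,.167,.069]))"
```

```text
t 1.48 tcp [0.5406 0.1666 0.385 ] rpy [-1.7993e+02 -4.0000e-02  1.7997e+02] grasp [0.5405 0.1664 0.2257] F [-1.08  1.04  0.62] op 0.0876 q [ 37.   11.1 -15.    0.  -63.9 -37. ]
[320.55343996 258.41253506] [320.82039496 222.72657276]
```

View pics/w1.png

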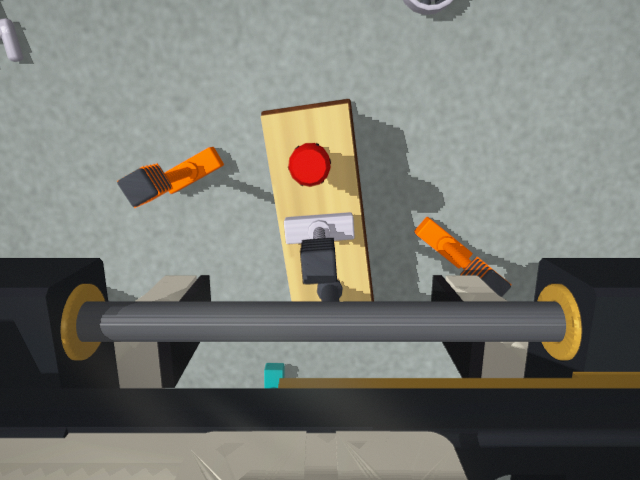

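The wrist view shows the gauge base at (320,228) and its head top face at about (318,267). I'll zoom for edges.

```bash
python3 - <<'E'
import cv2
w=cv2.imread("pics/w1.png"); cv2.imwrite("pics/w1z.png",cv2.resize(w[200:310,260:390],None,fx=5.4,fy=5.4,interpolation=cv2.INTER_CUBIC))
E
```

```text
(no output)
```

View pics/w1z.png

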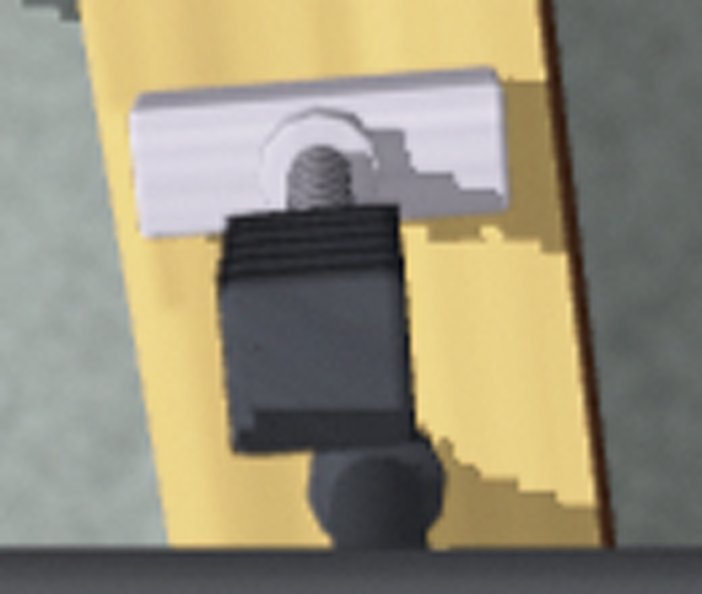

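```bash
python3 - <<'E'
from h import *
c=cam("wrist")
f=lambda l:[(260+a/5.4,200+b/5.4) for a,b in l]
for z in (.15,.155,.16,.165):
    H=[onz(c,p,z) for p in f([(220,285),(400,270),(413,438),(235,452)])]
    print(z,np.mean(H,0),[round(1000*np.linalg.norm(H[i]-H[(i+1)%4]),1) for i in range(4)],np.degrees(np.arctan2(*(H[0]-H[1])[1::-1])))
for z in (.069,):
    H=[onz(c,p,z) for p in f([(135,110),(498,85),(508,205),(145,237)])]
    print(z,np.mean(H,0),[round(1000*np.linalg.norm(H[i]-H[(i+1)%4]),1) for i in range(4)],np.degrees(np.arctan2(*(H[0]-H[1])[1::-1])))
ct=cam("top");cs=cam("side")
t=tri(c,f([(317,361)])[0],ct,(257,261.6)); print(t, tri(c,f([(317,361)])[0],cs,(350,295.6)))
E
```

```text
0.15 [0.54149246 0.17335997 0.15      ] [np.float64(17.7), np.float64(17.4), np.float64(17.8), np.float64(17.4)] 5.045833398243894
0.155 [0.54145998 0.17169898 0.155     ] [np.float64(17.3), np.float64(17.0), np.float64(17.4), np.float64(17.0)] 5.045833398243983
0.16 [0.5414275  0.17003798 0.16      ] [np.float64(16.8), np.float64(16.6), np.float64(17.0), np.float64(16.6)] 5.045833398243982
0.165 [0.54139502 0.16837699 0.165     ] [np.float64(16.4), np.float64(16.2), np.float64(16.6), np.float64(16.2)] 5.045833398244044
0.069 [0.54145188 0.1720264  0.069     ] [np.float64(48.0), np.float64(16.4), np.float64(48.7), np.float64(17.4)] 4.100358547486135
(array([0.54053169, 0.16844843, 0.16264695]), np.float64(0.0020990089286581685)) (array([0.54182808, 0.17091096, 0.15702209]), np.float64(0.0007655470905855228))
```

```bash
python3 -c "
from h import *
go([.5415,.1705,.146],184.5,True)"
```

```text
shift cm [-0.12  0.35  8.  ] twist -4.45
```

>>> carry_out(linear=[[-0.1,0.4,0.0],[-0.1,0.4,3.0],[-0.1,0.4,5.5],[-0.1,0.4,7.3],[-0.1,0.4,8.0],[-0.1,0.4,8.0]], twist=[-4.5,-4.5,-4.5,-4.5,-4.5,-4.5])

```text
clock: 2.03
tool_pos: [0.5405, 0.1721, 0.3039]
orientation: [-179.9, -0.2, -175.3]
force: [0.0, -0.6, -0.4]
opening: 0.0876
```

```bash
python3 -c "
from h import *
st(); cv2.imwrite('pics/w2.png',ctrl.snapshot('wrist'))"
```

```text
t 2.03 tcp [0.5405 0.1721 0.3039] rpy [-1.7987e+02 -1.6000e-01 -1.7535e+02] grasp [0.5401 0.1717 0.1446] F [ 0.04 -0.63 -0.36] op 0.0876 q [ 37.4  15.5 -20.8   0.  -53.9 -32.8]
```

View pics/w2.png

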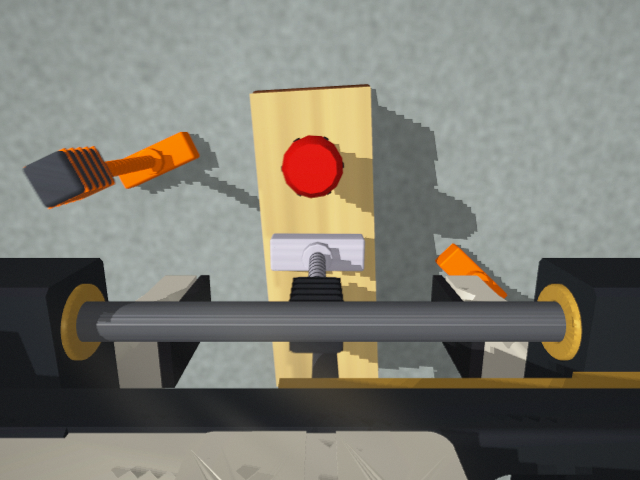

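The bar appears level and the head sits between the fingers at (316,315), about 1.3 mm off centre. I'll nudge over and close.

>>> carry_out(linear=[[-0.13,0,0],[-0.13,0,0],[-0.13,0,0],[-0.13,0,0],[-0.13,0,0],[-0.13,0,0],[-0.13,0,0],[-0.13,0,0],[-0.13,0,0],[-0.13,0,0]], twist=[0,0,0,0,0,0,0,0,0,0], fingers=-1)

```text
clock: 2.92
tool_pos: [0.5425, 0.1722, 0.3053]
orientation: [-179.9, -0.1, -175.4]
force: [0.3, -0.3, 0.6]
opening: 0.0264
```

```bash
python3 -c "
from h import *
st()"
```

```text
t 2.92 tcp [0.5425 0.1722 0.3053] rpy [-1.7991e+02 -5.0000e-02 -1.7535e+02] grasp [0.5423 0.172  0.146 ] F [ 0.25 -0.28  0.56] op 0.0264 q [ 37.3  15.6 -20.5   0.1 -54.  -32.7]
```

Still closing (26 mm).

>>> carry_out(linear=[[0,0,0],[0,0,0],[0,0,0],[0,0,0],[0,0,0]], twist=[0,0,0,0,0])

```text
clock: 3.33
tool_pos: [0.5424, 0.1722, 0.3052]
orientation: [-179.9, -0.1, -175.4]
force: [0.2, -0.3, -1.0]
opening: 0.0178
```

```bash
python3 -c "
from h import *
st()"
```

```text
t 3.33 tcp [0.5424 0.1722 0.3052] rpy [-1.7990e+02 -6.0000e-02 -1.7535e+02] grasp [0.5422 0.172  0.1459] F [ 0.24 -0.31 -0.98] op 0.0178 q [ 37.3  15.6 -20.6   0.1 -54.  -32.7]
```

>>> carry_out(linear=[[0,0,-0.5],[0,0,-2],[0,0,-4],[0,0,-6.5],[0,0,-9],[0,0,-10],[0,0,-10],[0,0,-10]], twist=[0,0,0,0,0,0,0,0])

```text
clock: 4.0
tool_pos: [0.5422, 0.1723, 0.4049]
orientation: [-179.9, -0.1, -175.4]
force: [-0.9, 0.8, -2.8]
opening: 0.0178
```

```bash
python3 -c "
from h import *
st(); cv2.imwrite('pics/w3.png',ctrl.snapshot('wrist')); go([.5243,-.1291,.245],184.5,True)
c=cam('wrist');o=ctrl.get_obs();g=np.array([.5422,.172,.245]);print(proj(c,g-[0,0,.103]),proj(c,g-[0,0,.09]))"
```

```text
t 4.0 tcp [0.5422 0.1723 0.4049] rpy [-1.7995e+02 -6.0000e-02 -1.7537e+02] grasp [0.542  0.1722 0.2456] F [-0.9   0.79 -2.76] op 0.0178 q [ 37.3  10.6 -12.9   0.  -66.5 -32.7]
shift cm [ 4.150e+00 -2.986e+01  2.000e-02] twist 0.12
[319.42949237 242.94752832] [319.37988634 248.97887609]
```

View pics/w3.png

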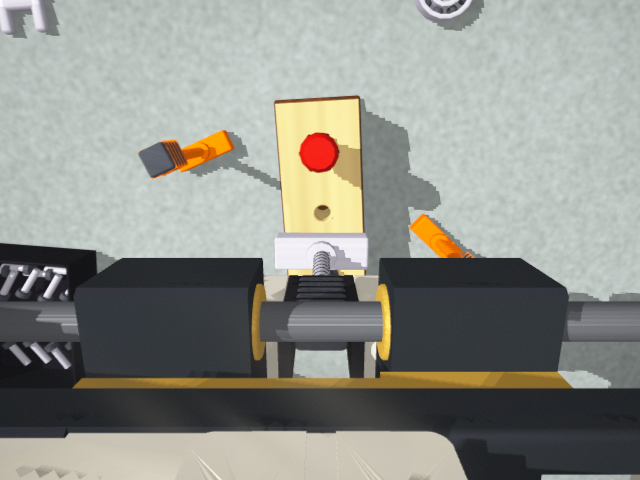

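The gauge is held with the bar level at (320,250), and its rack hole is now empty at (322,212). Next I'll move to about 45 mm short of the hole and look again.

```bash
python3 -c "
from h import *
go([.5243,-.085,.245],184.5,True);go([.5243,-.085,.22],184.5,True)"
```

```text
shift cm [ 3.790e+00 -2.547e+01  1.000e-02] twist 0.12
shift cm [  3.79 -25.46   2.51] twist 0.12
```

>>> carry_out(linear=[[0.5,-3,0],[1,-6.5,0],[1.5,-10,0],[2,-13.5,0],[2.6,-17,0],[3.1,-20.5,0.5],[3.5,-23.5,1.5],[3.8,-25,2.2],[3.8,-25.5,2.5],[3.8,-25.5,2.5],[3.8,-25.5,2.5]], twist=[0,0,0,0,0,0,0,0,0,0,0])

```text
clock: 4.97
tool_pos: [0.5246, -0.0849, 0.3785]
orientation: [-179.9, -0.3, -175.4]
force: [0.8, 0.4, -1.4]
opening: 0.0177
```

```bash
python3 -c "
from h import *
st(); w=ctrl.snapshot('wrist');cv2.imwrite('pics/w4.png',w); s=ctrl.snapshot('side');cv2.imwrite('pics/s4.png',s); st()
cv2.imwrite('pics/w4z.png',cv2.resize(w[150:290,240:420],None,fx=4.2,fy=4.2,interpolation=cv2.INTER_CUBIC))
cv2.imwrite('pics/s4z.png',cv2.resize(s[140:260,290:450],None,fx=5,fy=5,interpolation=cv2.INTER_CUBIC))
"
```

```text
t 4.97 tcp [ 0.5246 -0.0849  0.3785] rpy [-179.89   -0.27 -175.41] grasp [ 0.5239 -0.0853  0.2192] F [ 0.81  0.37 -1.36] op 0.0177 q [ 12.    8.2 -19.5   0.1 -62.5  -7.4]
t 5.07 tcp [ 0.5249 -0.0842  0.3793] rpy [-1.7990e+02 -1.7000e-01 -1.7532e+02] grasp [ 0.5244 -0.0845  0.22  ] F [-0.1  -0.03 -1.05] op 0.0179 q [ 12.1   8.2 -19.5   0.1 -62.5  -7.4]
```

View pics/w4.png

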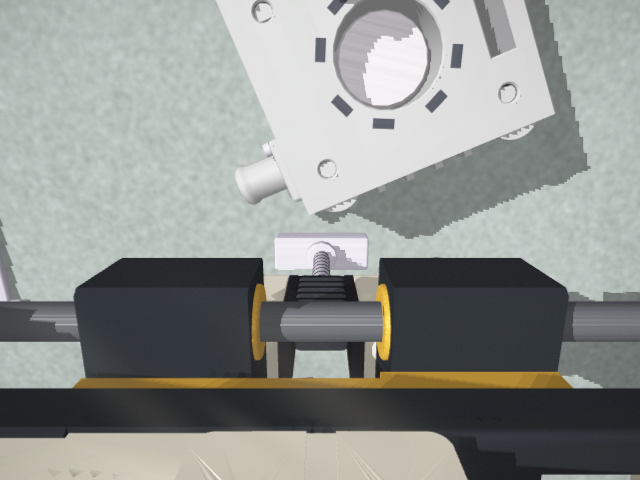

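View pics/w4z.png

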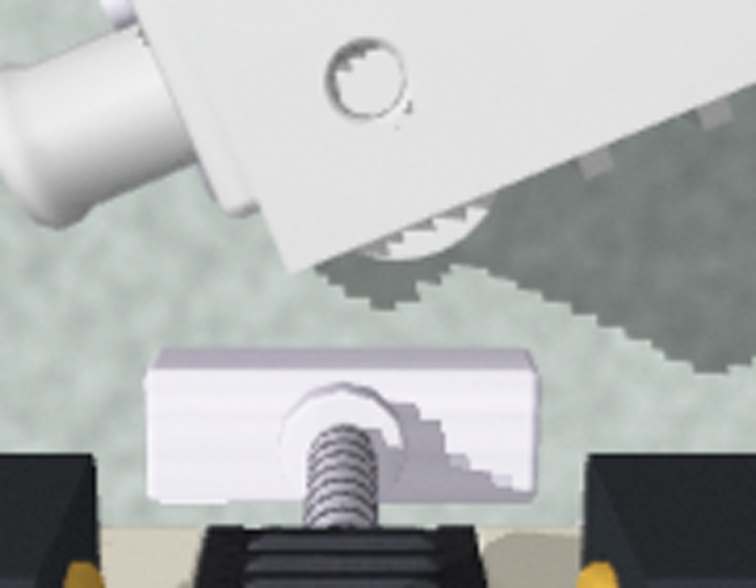

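View pics/s4z.png

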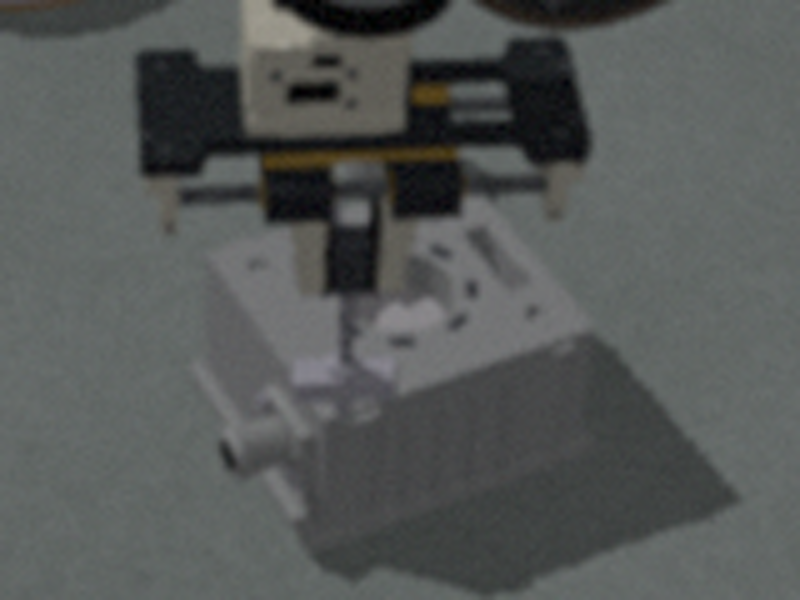

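Hole at wrist pixel (327.1,168.8), bar top face centre at (321.4,253.6). I'll work out the relative offset.

```bash
python3 - <<'E'
from h import *
o={"orientation":np.array([-179.89,-.27,-175.41]),"tool_pos":np.array([.5246,-.0849,.3785])}
c=cam("wrist",o)
f=lambda l:[(240+a/4.2,150+b/4.2) for a,b in l]
Rm=R.from_euler("xyz",o["orientation"],degrees=True).as_matrix()
tl=lambda P:Rm.T@(P-o["tool_pos"])
h=onz(c,f([(366,79)])[0],.095); print("hole world",h,"tool",tl(h))
for z in (.136,.138,.14,.142,.144):
    H=[onz(c,p,z) for p in f([(147,370),(537,370),(537,500),(150,500)])]
    print(z,"bar tool",np.round(tl(np.mean(H,0))*1000,1),[round(1000*np.linalg.norm(H[i]-H[(i+1)%4]),1) for i in range(4)])
# all visible bolt holes from full picture
px=[(327.1,168.8),(262,12),(508.5,93)]
P=[onz(c,p,.095) for p in px]; print(np.round(P,4),[np.linalg.norm(P[0]-P[i]) for i in(1,2)],np.linalg.norm(P[1]-P[2]))
E
```

```text
hole world [ 0.52287295 -0.12691607  0.095     ] tool [ 0.00374783 -0.04119871  0.28360043]
0.136 bar tool [  0.4   1.1 242.5] [np.float64(50.3), np.float64(17.6), np.float64(50.8), np.float64(17.6)]
0.138 bar tool [  0.4   0.5 240.5] [np.float64(49.8), np.float64(17.5), np.float64(50.4), np.float64(17.5)]
0.14 bar tool [ 4.000e-01 -1.000e-01  2.385e+02] [np.float64(49.4), np.float64(17.3), np.float64(49.9), np.float64(17.3)]
0.142 bar tool [  0.4  -0.7 236.5] [np.float64(48.9), np.float64(17.2), np.float64(49.4), np.float64(17.1)]
0.144 bar tool [  0.4  -1.3 234.5] [np.float64(48.5), np.float64(17.0), np.float64(49.0), np.float64(17.0)]
[[ 0.5229 -0.1269  0.095 ]
 [ 0.567  -0.2116  0.095 ]
 [ 0.4197 -0.1798  0.095 ]] [np.float64(0.0954763510926951), np.float64(0.11593706690581822)] 0.15064989581537305
```

>>> carry_out(linear=[[0.1,-1,0],[0.2,-2.2,0],[0.34,-3.3,0],[0.34,-4.0,0],[0.34,-4.05,0.3],[0.34,-4.05,0.7],[0.34,-4.05,1.0],[0.34,-4.05,1.0],[0.34,-4.05,1.0]], twist=[0,0,0,0,0,0,0,0,0])

```text
clock: 5.82
tool_pos: [0.5247, -0.1247, 0.369]
orientation: [-179.9, -0.2, -175.3]
force: [-0.1, -0.8, -1.8]
opening: 0.0181
```

```bash
python3 -c "
from h import *
st(); w=ctrl.snapshot('wrist');cv2.imwrite('pics/w5.png',w); s=ctrl.snapshot('side')
cv2.imwrite('pics/w5z.png',cv2.resize(w[150:290,240:420],None,fx=4.2,fy=4.2,interpolation=cv2.INTER_CUBIC))
cv2.imwrite('pics/s5z.png',cv2.resize(s[170:250,310:410],None,fx=7,fy=7,interpolation=cv2.INTER_CUBIC))
st()"
```

```text
t 5.82 tcp [ 0.5247 -0.1247  0.369 ] rpy [-179.89   -0.21 -175.31] grasp [ 0.5242 -0.125   0.2097] F [-0.07 -0.8  -1.85] op 0.0181 q [  7.5   9.4 -19.4   0.1 -61.4  -2.9]
t 5.92 tcp [ 0.5249 -0.1246  0.3695] rpy [-1.7989e+02 -1.7000e-01 -1.7530e+02] grasp [ 0.5244 -0.125   0.2102] F [-0.17 -0.11 -2.01] op 0.0176 q [  7.5   9.4 -19.4   0.1 -61.4  -2.9]
```

View pics/w5.png

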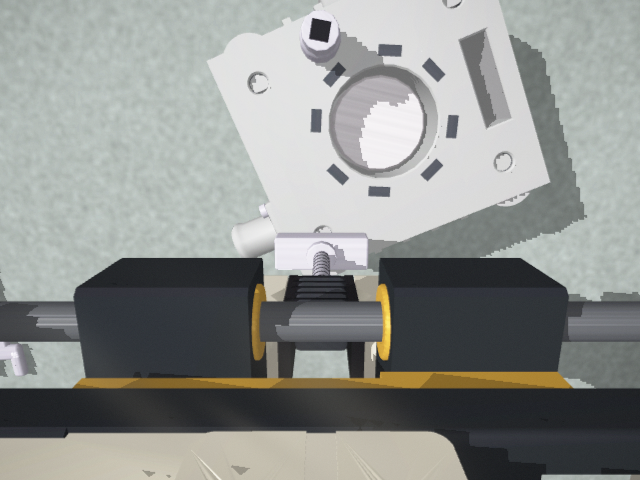

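View pics/s5z.png

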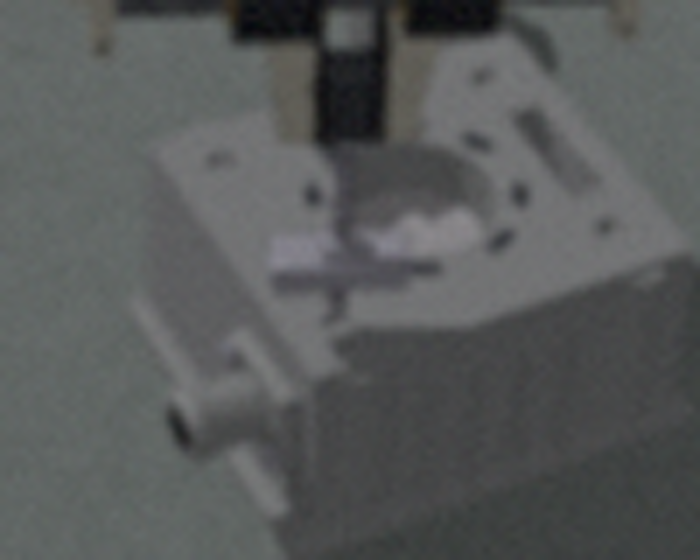

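The neighbouring bolt holes are visible at (258,83) and (503,161), and the target's rim just shows at (322,228). I'll cross-check the alignment from those two holes.

```bash
python3 - <<'E'
from h import *
o={"orientation":np.array([-179.89,-.19,-175.31]),"tool_pos":np.array([.5248,-.1247,.3692])}
c=cam("wrist",o); Rm=R.from_euler("xyz",o["orientation"],degrees=True).as_matrix()
w=cv2.imread("pics/w5.png",0)
def ctr(u,v,r=16):
    g=cv2.resize(w[v-r:v+r,u-r:u+r],None,fx=4,fy=4,interpolation=cv2.INTER_CUBIC); g=cv2.GaussianBlur(g,(5,5),1)
    k=cv2.HoughCircles(g,cv2.HOUGH_GRADIENT,1,50,param1=100,param2=12,minRadius=30,maxRadius=60)
    return (u-r+k[0,0,0]/4,v-r+k[0,0,1]/4,k[0,0,2]/4)
a,b=ctr(258,83),ctr(503,161); print(a,b)
A,B=onz(c,a[:2],.095),onz(c,b[:2],.095)
# block frame: A=(58,-48), B=(-58,48)
m=(A+B)/2; d=(B-A)[:2]; th=np.arctan2(d[1],d[0])-np.arctan2(96,-116)
C=m[:2]+1e-3*np.array([58*np.cos(th)-48*np.sin(th),58*np.sin(th)+48*np.cos(th)])
print("span",np.linalg.norm(d),"(0.1506) yaw",np.degrees(th)%360,"hole",C)
h=np.r_[C,.095]; print("hole tool mm",1000*Rm.T@(h-o["tool_pos"]),"px",proj(c,h), "rim",proj(c,h-[0,.0055,0]))
E
```

```text
(np.float32(258.625), np.float32(82.625), np.float32(11.5)) (np.float32(503.375), np.float32(161.125), np.float32(9.05))
span 0.14987449194996758 (0.1506) yaw 27.269006875531943 hole [ 0.52294526 -0.12731983]
hole tool mm [  1.15344796  -1.93296861 274.20954903] px [322.88239486 234.34982066] rim [323.62779303 225.68351742]
```

>>> carry_out(linear=[[0.07,-0.1,0],[0.07,-0.1,0.2],[0.07,-0.1,0.4],[0.07,-0.1,0.5],[0.07,-0.1,0.6],[0.07,-0.1,0.7],[0.07,-0.1,0.8],[0.07,-0.1,0.8]], twist=[0,0,0,0,0,0,0,0])

```text
clock: 6.58
tool_pos: [0.5242, -0.1257, 0.3612]
orientation: [-179.9, -0.2, -175.3]
force: [-0.5, 0.4, -1.6]
opening: 0.0177
```

```bash
python3 -c "
from h import *
st()"
```

```text
t 6.58 tcp [ 0.5242 -0.1257  0.3612] rpy [-179.89   -0.19 -175.3 ] grasp [ 0.5237 -0.126   0.2019] F [-0.45  0.45 -1.6 ] op 0.0177 q [  7.4   9.8 -20.1   0.1 -60.3  -2.8]
```

Now grasp z is 0.202 with no contact. Next, 1 mm per row.

>>> carry_out(linear=[[0,0,0.1],[0,0,0.2],[0,0,0.3],[0,0,0.4],[0,0,0.4]], twist=[0,0,0,0,0])

```text
clock: 7.0
tool_pos: [0.5241, -0.1257, 0.357]
orientation: [-179.9, -0.2, -175.3]
force: [-1.3, -0.8, -1.2]
opening: 0.0176
```

>>> carry_out(linear=[[0,0,0.1],[0,0,0.2],[0,0,0.3],[0,0,0.4],[0,0,0.4]], twist=[0,0,0,0,0])

```text
clock: 7.42
tool_pos: [0.524, -0.1257, 0.3527]
orientation: [-179.9, -0.2, -175.3]
force: [0.9, -0.5, -2.3]
opening: 0.0179
```

>>> carry_out(linear=[[0,0,0.1],[0,0,0.2],[0,0,0.3],[0,0,0.3]], twist=[0,0,0,0])

```text
clock: 7.75
tool_pos: [0.5239, -0.1257, 0.3494]
orientation: [-179.9, -0.3, -175.3]
force: [0.3, -0.3, -1.4]
opening: 0.0179
```

```bash
python3 -c "
from h import *
st(); w=ctrl.snapshot('wrist'); s=ctrl.snapshot('side');cv2.imwrite('pics/w6.png',w)
cv2.imwrite('pics/s6z.png',cv2.resize(s[170:250,310:410],None,fx=7,fy=7,interpolation=cv2.INTER_CUBIC))"
```

```text
t 7.75 tcp [ 0.5239 -0.1257  0.3494] rpy [-179.9    -0.25 -175.31] grasp [ 0.5233 -0.126   0.1901] F [ 0.31 -0.32 -1.42] op 0.0179 q [  7.4  10.4 -21.    0.1 -58.9  -2.8]
```

View pics/s6z.png

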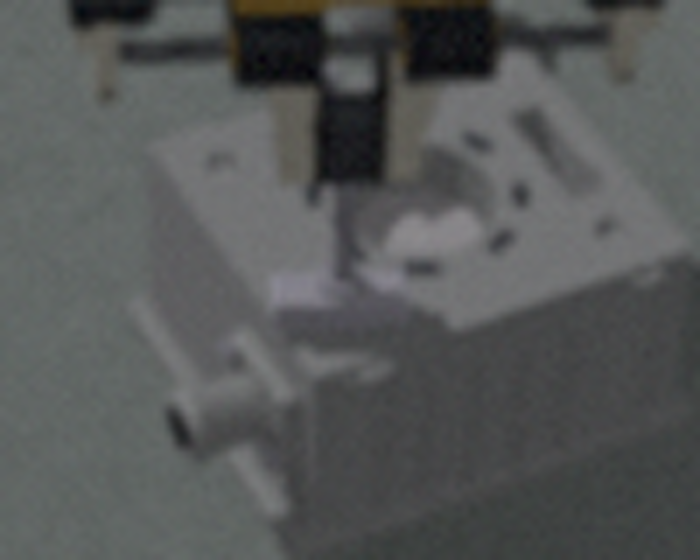

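View pics/w6.png

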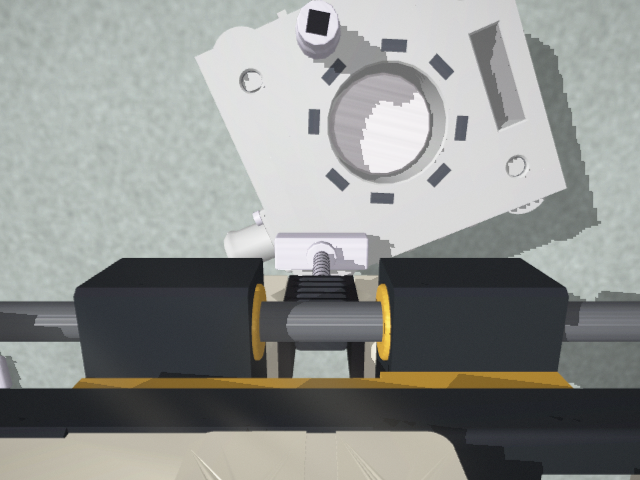

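The tip is inside the mouth (base about 4 mm above the face) with no contact force. I'll re-check centring.

```bash
cat > al.py <<'E'
from h import *
import sys
def al(fn,u1,v1,u2,v2,o):
    c=cam("wrist",o); Rm=R.from_euler("xyz",o["orientation"],degrees=True).as_matrix(); w=cv2.imread(fn,0)
    def ctr(u,v,r=16):
        g=cv2.resize(w[v-r:v+r,u-r:u+r],None,fx=4,fy=4,interpolation=cv2.INTER_CUBIC); g=cv2.GaussianBlur(g,(5,5),1)
        k=cv2.HoughCircles(g,cv2.HOUGH_GRADIENT,1,50,param1=100,param2=12,minRadius=36,maxRadius=56)
        return (u-r+k[0,0,0]/4,v-r+k[0,0,1]/4,k[0,0,2]/4)
    a,b=ctr(u1,v1),ctr(u2,v2); A,B=onz(c,a[:2],.095),onz(c,b[:2],.095)
    m=(A+B)/2; d=(B-A)[:2]; th=np.arctan2(d[1],d[0])-np.arctan2(96,-116)
    C=m[:2]+1e-3*np.array([58*np.cos(th)-48*np.sin(th),58*np.sin(th)+48*np.cos(th)]); h=np.r_[C,.095]
    print(a,b,"span",np.linalg.norm(d),"yaw",np.degrees(th)%360,"hole",C,"tool mm",1000*Rm.T@(h-o["tool_pos"]))
E
python3 - <<'E'
from al import *
o=ctrl.get_obs(); al("pics/w6.png",251,80,516,166,o)
w=cv2.imread("pics/w6.png"); cv2.imwrite("pics/w6z.png",cv2.resize(w[200:290,250:390],None,fx=5.5,fy=5.5,interpolation=cv2.INTER_CUBIC))
E
```

```text
(np.float32(251.875), np.float32(81.125), np.float32(12.975)) (np.float32(518.375), np.float32(167.625), np.float32(12.8)) span 0.15119366688101796 yaw 27.070037133756077 hole [ 0.52227143 -0.12675203] tool mm [  0.73018949  -0.41758866 254.63835076]
```

View pics/w6z.png

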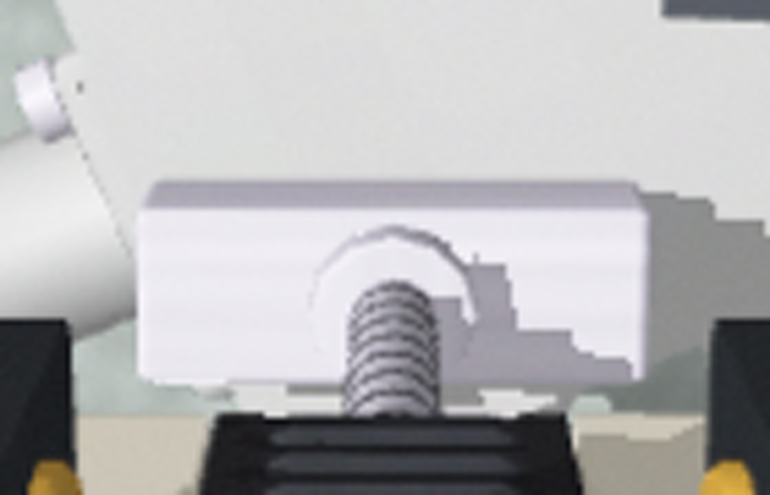

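Centring agrees within about 0.4 mm. Going down to seat the base.

>>> carry_out(linear=[[0,0,0.05],[0,0,0.1],[0,0,0.15],[0,0,0.2]], twist=[0,0,0,0])

```text
clock: 8.18
tool_pos: [0.524, -0.1257, 0.3476]
orientation: [-179.9, -0.2, -175.3]
force: [-0.2, -0.2, -1.9]
opening: 0.0181
```

>>> carry_out(linear=[[0,0,0.05],[0,0,0.1],[0,0,0.15]], twist=[0,0,0])

```text
clock: 8.43
tool_pos: [0.524, -0.1257, 0.346]
orientation: [-179.9, -0.2, -175.3]
force: [0.3, 0.1, -2.0]
opening: 0.0178
```

>>> carry_out(linear=[[0,0,0.05],[0,0,0.1],[0,0,0.15]], twist=[0,0,0])

```text
clock: 8.68
tool_pos: [0.524, -0.1258, 0.345]
orientation: [-179.9, -0.2, -175.3]
force: [-2.2, 1.1, 2.7]
opening: 0.0177
```

>>> carry_out(linear=[[0,0,0.05],[0,0,0.1],[0,0,0.15]], twist=[0,0,0])

```text
clock: 8.93
tool_pos: [0.5239, -0.1258, 0.3437]
orientation: [-179.9, -0.2, -175.3]
force: [-2.8, 0.2, 2.7]
opening: 0.0175
```

The base has seated at TCP z ≈ 0.3455, as predicted, and the rod slides with about 4 N. There are at least 12 mm to go.

>>> carry_out(linear=[[0,0,0.1],[0,0,0.2],[0,0,0.3],[0,0,0.4]], twist=[0,0,0,0])

```text
clock: 9.27
tool_pos: [0.5239, -0.1258, 0.3396]
orientation: [-179.9, -0.2, -175.3]
force: [-2.7, 1.1, 3.4]
opening: 0.0177
```

>>> carry_out(linear=[[0,0,0.1],[0,0,0.2],[0,0,0.3],[0,0,0.4]], twist=[0,0,0,0])

```text
clock: 9.6
tool_pos: [0.5239, -0.1258, 0.3354]
orientation: [-179.9, -0.2, -175.3]
force: [-2.2, 1.0, 3.2]
opening: 0.018
```

```bash
python3 -c "
from h import *
st(); w=ctrl.snapshot('wrist');cv2.imwrite('pics/w7.png',w)"
```

```text
t 9.6 tcp [ 0.5239 -0.1258  0.3354] rpy [-179.88   -0.22 -175.29] grasp [ 0.5233 -0.1261  0.1761] F [-2.2   1.04  3.21] op 0.018 q [  7.4  11.1 -22.1   0.1 -57.   -2.8]
```

View pics/w7.png

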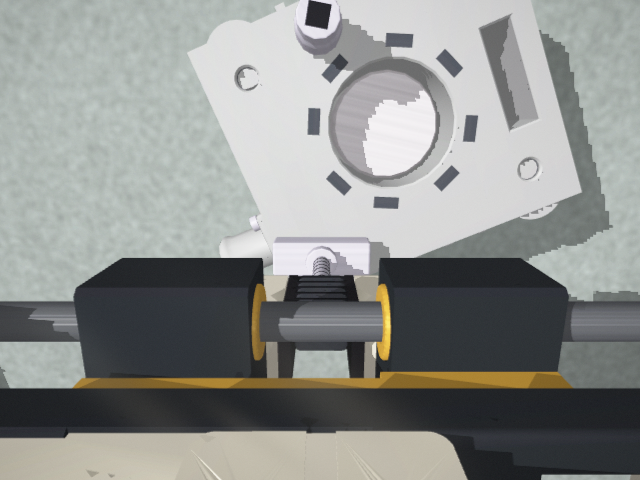

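The bar is closer to the camera and the rod is sliding through it. From here I take small steps and watch the force.

>>> carry_out(linear=[[0,0,0.05],[0,0,0.1],[0,0,0.15]], twist=[0,0,0])

```text
clock: 9.9
tool_pos: [0.5239, -0.1258, 0.3337]
orientation: [-179.9, -0.2, -175.3]
force: [-2.4, 2.3, 2.8]
opening: 0.0176
```

>>> carry_out(linear=[[0,0,0.05],[0,0,0.1],[0,0,0.1]], twist=[0,0,0])

```text
clock: 10.15
tool_pos: [0.5239, -0.1258, 0.3326]
orientation: [-179.9, -0.2, -175.3]
force: [-1.7, 1.0, 1.8]
opening: 0.018
```

>>> carry_out(linear=[[0,0,0.05],[0,0,0.1],[0,0,0.1]], twist=[0,0,0])

```text
clock: 10.4
tool_pos: [0.5239, -0.1258, 0.3315]
orientation: [-179.9, -0.2, -175.3]
force: [-2.1, -0.3, 2.1]
opening: 0.0176
```

>>> carry_out(linear=[[0,0,0.05],[0,0,0.1],[0,0,0.1]], twist=[0,0,0])

```text
clock: 10.65
tool_pos: [0.5239, -0.1258, 0.3304]
orientation: [-179.9, -0.2, -175.3]
force: [-2.4, 1.2, 2.9]
opening: 0.0177
```

>>> carry_out(linear=[[0,0,0.05],[0,0,0.1],[0,0,0.1]], twist=[0,0,0])

```text
clock: 10.9
tool_pos: [0.5239, -0.1258, 0.3293]
orientation: [-179.9, -0.2, -175.3]
force: [-2.0, 0.8, 2.0]
opening: 0.0175
```

>>> carry_out(linear=[[0,0,0.05],[0,0,0.1],[0,0,0.1]], twist=[0,0,0])

```text
clock: 11.15
tool_pos: [0.5239, -0.1258, 0.3282]
orientation: [-179.9, -0.2, -175.3]
force: [-1.8, -0.0, 1.6]
opening: 0.0181
```

>>> carry_out(linear=[[0,0,0.05],[0,0,0.1],[0,0,0.1]], twist=[0,0,0])

```text
clock: 11.4
tool_pos: [0.5239, -0.1258, 0.3271]
orientation: [-179.9, -0.2, -175.3]
force: [-2.0, 0.9, 2.4]
opening: 0.0179
```

>>> carry_out(linear=[[0,0,0.05],[0,0,0.1],[0,0,0.1]], twist=[0,0,0])

```text
clock: 11.65
tool_pos: [0.5239, -0.1258, 0.326]
orientation: [-179.9, -0.2, -175.3]
force: [-1.8, 0.6, 2.0]
opening: 0.018
```

>>> carry_out(linear=[[0,0,0.05],[0,0,0.1],[0,0,0.1]], twist=[0,0,0])

```text
clock: 11.9
tool_pos: [0.5239, -0.1258, 0.3249]
orientation: [-179.9, -0.2, -175.3]
force: [-1.2, 0.3, 2.8]
opening: 0.0182
```

>>> carry_out(linear=[[0,0,0.05],[0,0,0.1],[0,0,0.1]], twist=[0,0,0])

```text
clock: 12.15
tool_pos: [0.5239, -0.1258, 0.3238]
orientation: [-179.9, -0.2, -175.3]
force: [-1.5, -0.7, 2.5]
opening: 0.0176
```

>>> carry_out(linear=[[0,0,0.05],[0,0,0.1],[0,0,0.1]], twist=[0,0,0])

```text
clock: 12.4
tool_pos: [0.5239, -0.1258, 0.3226]
orientation: [-179.9, -0.2, -175.3]
force: [-1.7, 1.2, 2.6]
opening: 0.0179
```

>>> carry_out(linear=[[0,0,0.05],[0,0,0.1],[0,0,0.1]], twist=[0,0,0])

```text
clock: 12.65
tool_pos: [0.5239, -0.1258, 0.3215]
orientation: [-179.9, -0.2, -175.3]
force: [-1.3, 0.5, 2.1]
opening: 0.0179
```

>>> carry_out(linear=[[0,0,0.05],[0,0,0.1],[0,0,0.1]], twist=[0,0,0])

```text
clock: 12.9
tool_pos: [0.5238, -0.1258, 0.3204]
orientation: [-179.9, -0.2, -175.3]
force: [-1.3, 1.0, 2.2]
opening: 0.018
```

>>> carry_out(linear=[[0,0,0.05],[0,0,0.1],[0,0,0.1]], twist=[0,0,0])

```text
clock: 13.15
tool_pos: [0.5239, -0.1258, 0.3193]
orientation: [-179.9, -0.2, -175.3]
force: [-1.0, -0.9, 2.4]
opening: 0.0179
```

>>> carry_out(linear=[[0,0,0.05],[0,0,0.1],[0,0,0.1]], twist=[0,0,0])

```text
clock: 13.4
tool_pos: [0.5239, -0.1258, 0.3182]
orientation: [-179.9, -0.2, -175.3]
force: [-0.9, -0.4, 1.9]
opening: 0.0179
```

>>> carry_out(linear=[[0,0,0.05],[0,0,0.1],[0,0,0.1]], twist=[0,0,0])

```text
clock: 13.65
tool_pos: [0.524, -0.1258, 0.3177]
orientation: [-179.9, -0.2, -175.3]
force: [-2.5, 1.1, 6.8]
opening: 0.0174
```

>>> carry_out(linear=[[0,0,0.05],[0,0,0.1],[0,0,0.1]], twist=[0,0,0])

```text
clock: 13.9
tool_pos: [0.524, -0.1258, 0.3176]
orientation: [-179.9, -0.2, -175.3]
force: [-4.5, 1.7, 10.2]
opening: 0.0179
```

Bottomed out: TCP stopped at 0.3177 and the load rose to about 10 N. I'll check the steady hold.

>>> carry_out(linear=[[0,0,0.08],[0,0,0.08],[0,0,0.08],[0,0,0.08]], twist=[0,0,0,0])

```text
clock: 14.23
tool_pos: [0.5239, -0.1258, 0.3176]
orientation: [-179.8, -0.2, -175.3]
force: [-4.0, 1.6, 10.1]
opening: 0.0177
```

Steady at about 10 N (roughly 12 N on the block with the gauge's weight). Holding for over a second.

>>> carry_out(linear=[[0,0,0.08],[0,0,0.08],[0,0,0.08],[0,0,0.08],[0,0,0.08],[0,0,0.08],[0,0,0.08],[0,0,0.08]], twist=[0,0,0,0,0,0,0,0])

```text
clock: 14.9
tool_pos: [0.5239, -0.1258, 0.3176]
orientation: [-179.8, -0.2, -175.2]
force: [-4.3, 1.4, 10.2]
opening: 0.0177
```

>>> carry_out(linear=[[0,0,0.08],[0,0,0.08],[0,0,0.08],[0,0,0.08],[0,0,0.08],[0,0,0.08],[0,0,0.08],[0,0,0.08]], twist=[0,0,0,0,0,0,0,0])

```text
clock: 15.57
tool_pos: [0.5238, -0.1258, 0.3176]
orientation: [-179.8, -0.1, -175.2]
force: [-4.8, 2.2, 10.5]
opening: 0.018
```

```bash
python3 -c "
from al import *
st(); w=ctrl.snapshot('wrist');cv2.imwrite('pics/w8.png',w)
s=ctrl.snapshot('side')
cv2.imwrite('pics/s8z.png',cv2.resize(s[170:250,310:410],None,fx=7,fy=7,interpolation=cv2.INTER_CUBIC))"
```

```text
t 15.57 tcp [ 0.5238 -0.1258  0.3176] rpy [-1.7982e+02 -1.5000e-01 -1.7522e+02] grasp [ 0.5235 -0.1264  0.1583] F [-4.84  2.17 10.5 ] op 0.018 q [  7.4  12.1 -23.5   0.2 -54.5  -2.8]
```

View pics/w8.png

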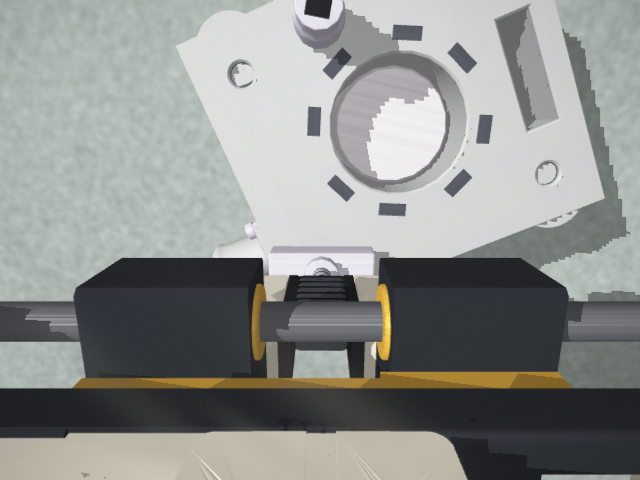

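View pics/s8z.png

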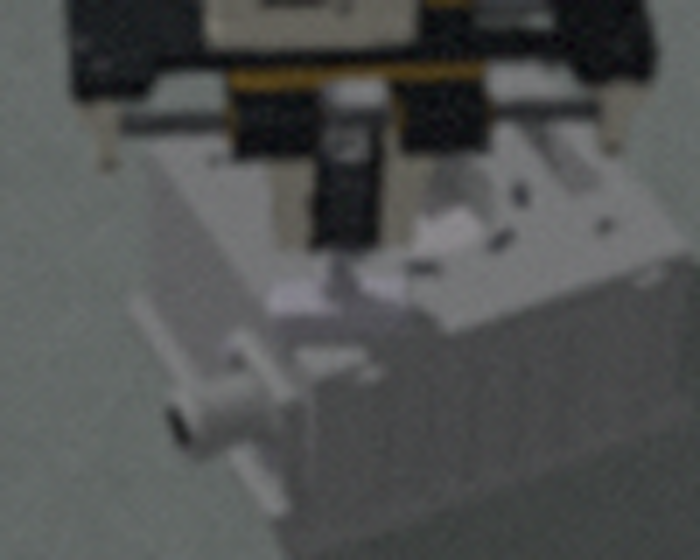

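The base sits flat at the hole with the head just above it. I'll relax the press, then open.

>>> carry_out(linear=[[0,0,0],[0,0,0],[0,0,0]], twist=[0,0,0])

```text
clock: 15.92
tool_pos: [0.5238, -0.1258, 0.3177]
orientation: [-179.8, -0.2, -175.2]
force: [-2.6, 1.2, 6.3]
opening: 0.0176
```

>>> carry_out(linear=[[0,0,0],[0,0,0],[0,0,0],[0,0,0],[0,0,0],[0,0,0],[0,0,0],[0,0,0]], twist=[0,0,0,0,0,0,0,0], fingers=1)

```text
clock: 16.58
tool_pos: [0.5238, -0.1258, 0.3177]
orientation: [-179.8, -0.2, -175.2]
force: [1.2, -0.2, -0.7]
opening: 0.0656
```

```bash
python3 -c "
from h import *
st(); w=ctrl.snapshot('wrist');cv2.imwrite('pics/w9.png',w)"
```

```text
t 16.58 tcp [ 0.5238 -0.1258  0.3177] rpy [-1.7982e+02 -1.5000e-01 -1.7522e+02] grasp [ 0.5234 -0.1263  0.1584] F [ 1.24 -0.2  -0.75] op 0.0656 q [  7.4  12.1 -23.5   0.2 -54.6  -2.8]
```

View pics/w9.png

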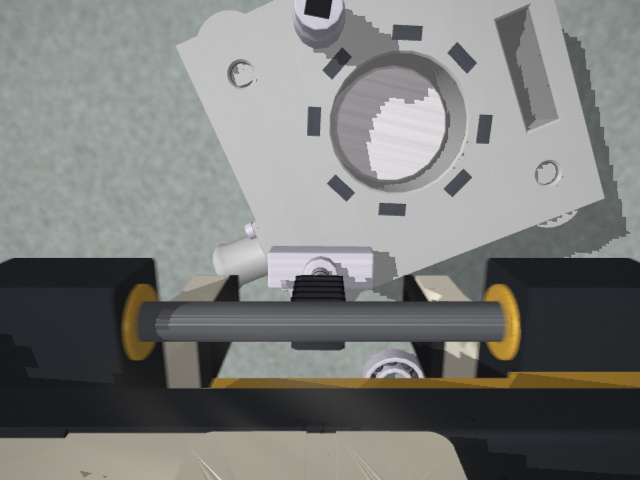

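The fingers are clear and the gauge hasn't moved. I'll rise straight up.

>>> carry_out(linear=[[0,0,0],[0,0,-1],[0,0,-3],[0,0,-6],[0,0,-9],[0,0,-11],[0,0,-11],[0,0,-11]], twist=[0,0,0,0,0,0,0,0])

```text
clock: 17.3
tool_pos: [0.5241, -0.1254, 0.4298]
orientation: [-179.8, 0.1, -175.2]
force: [0.1, -0.9, -1.0]
opening: 0.0876
```

```bash
python3 -c "
from al import *
st(); o=ctrl.get_obs(); w=ctrl.snapshot('wrist');cv2.imwrite('pics/w10.png',w); s=ctrl.snapshot('side');cv2.imwrite('pics/s10.png',s)
cv2.imwrite('pics/s10z.png',cv2.resize(s[170:250,310:410],None,fx=7,fy=7,interpolation=cv2.INTER_CUBIC))
import pickle;pickle.dump(o,open('o10','wb'))"
```

```text
t 17.3 tcp [ 0.5241 -0.1254  0.4298] rpy [-1.7983e+02  6.0000e-02 -1.7522e+02] grasp [ 0.5243 -0.1259  0.2705] F [ 0.09 -0.91 -0.98] op 0.0876 q [  7.5   6.7 -14.4   0.2 -68.8  -2.7]
```

View pics/w10.png

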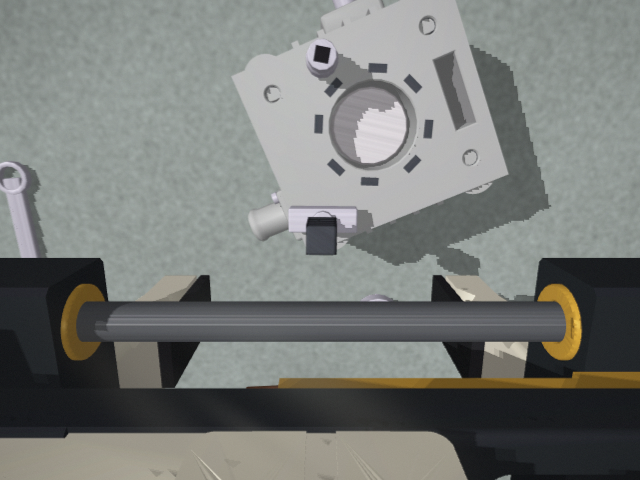

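View pics/s10z.png

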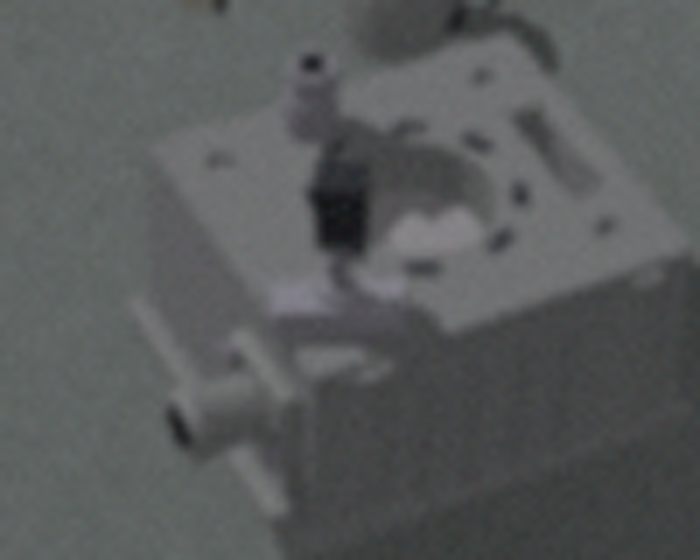

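The gauge stands released: bar at wrist (322,218), head (321,236). The holes at (272,94), (471,157) and (428,25) give a final position check.

```bash
python3 - <<'E'
from al import *
import pickle
o=pickle.load(open('o10','rb')); al("pics/w10.png",272,94,471,157,o)
w=cv2.imread("pics/w10.png"); cv2.imwrite("pics/w10z.png",cv2.resize(w[190:265,270:380],None,fx=7,fy=7,interpolation=cv2.INTER_CUBIC))
E
```

```text
(np.float32(273.375), np.float32(93.625), np.float32(9.575)) (np.float32(471.375), np.float32(158.125), np.float32(9.1)) span 0.15034313526441234 yaw 27.040307282424774 hole [ 0.52203437 -0.12690294] tool mm [ 2.50421280e+00 -3.14787230e-01  3.34755308e+02]
```

View pics/w10z.png

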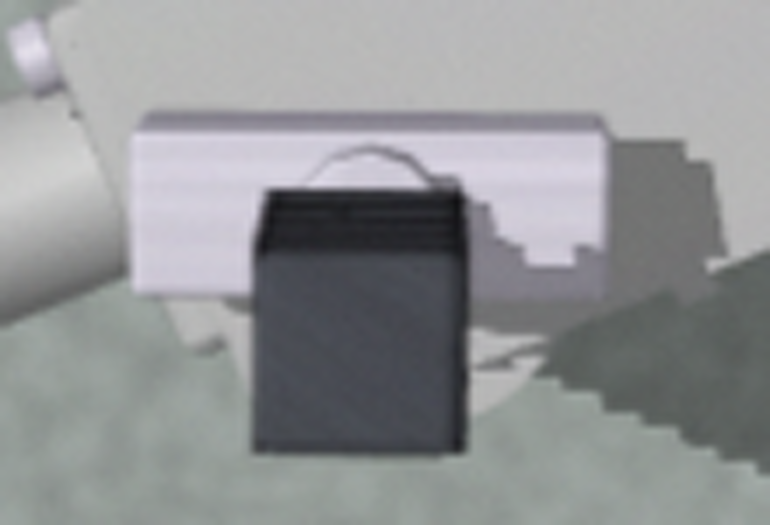

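```bash
python3 - <<'E'
from h import *
import pickle
o=pickle.load(open('o10','rb')); c=cam("wrist",o); f=lambda a,b:(270+a/7,190+b/7)
H=[onz(c,f(*p),.109) for p in [(132,130),(607,130),(605,297),(132,297)]]
print("base",np.mean(H,0),[round(1000*np.linalg.norm(H[i]-H[(i+1)%4]),1) for i in range(4)])
# head top centre
for z in (.171,.173,.175):
    G=[onz(c,f(*p),z) for p in [(257,252),(466,252),(463,452),(255,452)]]
    print(z,np.mean(G,0),[round(1000*np.linalg.norm(G[i]-G[(i+1)%4]),1) for i in range(4)])
w,s0,s1=0,cv2.imread("pics/side0.png"),cv2.imread("pics/s10.png")
st()
E
```

```text
base [ 0.52337692 -0.12702649  0.109     ] [np.float64(48.8), np.float64(17.6), np.float64(49.3), np.float64(17.7)]
0.171 [ 0.52431168 -0.12833595  0.171     ] [np.float64(17.2), np.float64(17.2), np.float64(17.4), np.float64(17.2)]
0.173 [ 0.52435308 -0.12885759  0.173     ] [np.float64(17.1), np.float64(17.0), np.float64(17.3), np.float64(17.0)]
0.175 [ 0.52439448 -0.12937924  0.175     ] [np.float64(16.9), np.float64(16.9), np.float64(17.1), np.float64(16.9)]
t 17.4 tcp [ 0.5237 -0.1254  0.4275] rpy [-179.84   -0.18 -175.23] grasp [ 0.5232 -0.1259  0.2682] F [ 0.11  0.36 -0.54] op 0.0876 q [  7.5   6.9 -14.5   0.2 -68.8  -2.7]
```

View pics/s10.png

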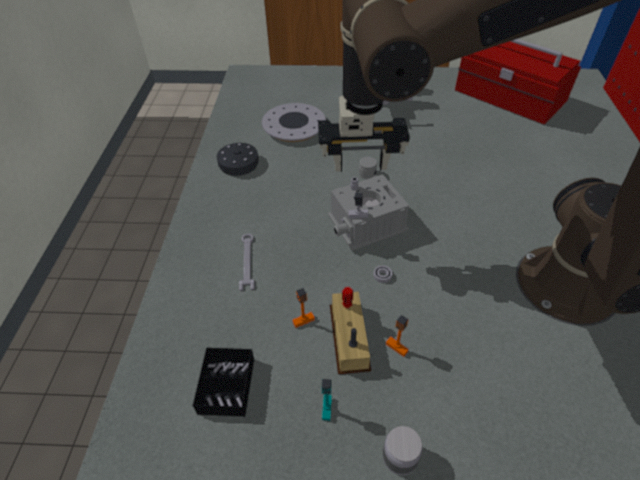

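The base centre is 1.3 mm from the hole axis as measured. The bystanders stand where they were, and the arm is clear. Handing in.

```bash
python3 -c "
from h import *
ctrl.close_job(); st()"
```

```text
the job is handed in; nothing more can be done
the job is handed in; nothing more can be done
```

The steel gauge is standing in the bolt hole beside the coolant neck, released, with its base flat on the face and the rod on the bottom. I took it by its head from the middle rack hole and handed the job in at about 17.4 s of the 48 s allowed.

**Seating and pressing:** The base touched the face where I expected it to. The rod then slid about 28 mm further and stopped hard. I held it there for over 1.5 s at a steady reading of about 10 N, which is about 12 N on the block with the gauge's weight. The highest reading between moves was 10.5 N.

**Last checks:**
- **Position:** The base is about 1.3 mm from the hole's axis, with the calibration good to about 2 mm. The rod's play in the hole allows about 1.5 mm.
- **Release:** The gauge did not move when I opened the fingers. The arm now hangs about 11 cm higher, clear of it.
- **Bystanders:** In the last side view, everything else was where it started. I checked this by eye only.

**Depth:** My rough estimate from the arm's height is about 40 mm, give or take a few millimetres; your reading off the gauge is the one to use.

**Disagreements:** The first top-view position of the hole was about 2.5 mm off the wrist-camera one. I used the wrist camera, where the bolt-hole spacing matched the given sizes. While pressing there was also a 4–5 N sideways force, which dropped when I eased off and was gone after release.

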